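Pack the thread tub and snap its lid on

ROBOT

A 6-joint arm with a two-finger parallel gripper is mounted at the origin on the work surface. World frame = base frame: x ahead of the robot, y to its left, z up, the work surface at z = 0. Lengths are in m, angles in rad, forces in N, time in s.
With the tool pointing down it reaches from about 0.35 to 0.975 m from the base axis. Payload 4.9 kg.
Tool frame: the origin (TCP) lies at the very end of the fingers, on their centre line; the grasp point (between the pads) lies 19 mm behind it; z points along the fingers, x is the direction in which the jaws open and shut, and the axes are right-handed (so a half turn about z gives the same grasp; the last joint's range is limited). The gripper opens to 85 mm and grips with 20 to 120 N. Pads are 22 mm wide; open, the fingers measure 114 mm over their backs; the gripper's body (76 mm by 85 mm) begins 54 mm behind the grasp point. The pads swing forward as they close: fully open they stand 13 mm farther back than shut.
Start: joints at [1.203, 0.053, 1.613, -0, 1.476, -0.119], TCP at [0.154, 0.606, 0.231] pointing down, gripper open.
Joint ranges: [-3.01, 3.01], [-1.01, 2.22], [0.06, 2.58], [-1.02, 4.17], [0.09, 2.62], [-3.14, 3.14]. Speed limits (rad/s): [2.57, 2.57, 3.14, 3.14, 3.14, 3.14].

INTERFACE

Orientations are given as a rotation vector (axis times angle).
In Python, from station import readout, viewer, ctrl, nets gives the robot as it stands. The module is installed in compiled form; this text tells all that it offers.
- The arm moves only by the tool step_arm, never from a script. Its argument "moves" is a list that holds one entry, the list of rows, each a list of 4 numbers: the shift along the world's x, y, z in cm, then the turn about the world's z in rad. In form: [[[dx, dy, dz, yaw], ...]]. A call has 1 to 10 rows; each row shifts and turns the commanded pose from where the row before left it; what a row does not reach is not made up. A row lasts 1/12 s, in which the tool goes at most 41.7 mm and 7.16 degrees, less where a joint would pass 70% of its speed; a pose out of reach is approached as far as the arm can. A call is refused whole if a number of a shift passes 4.17 or a number of a turn 0.125, either way. A call with a gripper value outside its range is refused whole. "grip" is the closure, from 0 (fully open) to 1 (shut), set as the call begins (left out, the last holds). The fingers move at their own pace and stop on an object; "squeeze" is the grip in N (left out, the last holds). Time passes only in rows, so rows that do not move let the fingers close. It gives the time, the measured TCP pose, the force and the opening at its end, in the units of the state.
- readout.get_obs(): the state, without advancing time (a new reading comes with each control period).
- viewer.get_image(name): name is "scene" or "side" or "wrist"; returns the picture (480x640x3 uint8, blue, green, red); there is no depth.
- viewer.calibration(name): a dict with "camera_matrix" (3x3 intrinsics, pixels), "R" (3x3) and "t" (3): a world point X has camera coordinates R X + t. Camera axes: x right, y down, z forward; pixel columns grow to the right and rows downward; lengths in m; the calibration is good to about 2 mm. The wrist camera is an equidistant fisheye: a pixel r from the principal point sees the ray r / f radians off the axis. A picture is of the moment at which its call begins: read the wrist's pose just before it. calibration takes no time and is no camera call; for the wrist camera it gives the pose at the moment of the call.
- ctrl.finish_job(): hands the job in, once; it reports no verdict.
Trained networks look in the newest picture that a camera, given by its name, has taken for a name from the list of things; names that differ only in an ending like _2 or _b are one class to them, and where a whole thing is asked for, a point or a joint stands for the part that bears it (a point fixed in the world has none). Each returns a list of dicts, best first, with "confidence" (0 to 1); they miss things now and then, are a little off and sometimes report something else, mostly with a low value. They report only what shows in the picture. A call takes as long as a camera call. They do not tell look-alikes from the thing itself.
- nets.masks_of(camera, thing): "region" (480x640 bool, what is visible of it) and "box" ([left, top, right, bottom] in pixels, round what is visible of it).
- nets.pinpoint(camera, thing): "at" ([column, row] in pixels: a listed point, or the origin of a listed thing).
The state is a dict: "t": time; "q": joint angles; "dq": joint speeds; "effort": joint torques, N m; "tool_pos": TCP position; "tool_rot": TCP orientation; "contact_force": force on the tool from outside, world axes, zero at the start; "wrist_torque": the same for the moment, N m; "opening": finger opening in m.
Only numpy, scipy, OpenCV 4.12 (cv2) and the standard library are available. Lean on these libraries where they do the work, as an engineer would, in place of code of your own. Each camera call takes 0.05 s, during which the arm holds its last target. There are 200 camera calls.

TASK

Class is over: put all the spools of thread that stand about on the table into the tub that already has a spool in it. That tub is for thread only, so if a box has been left in it, move the box over to the other tub. Then set the loose lid on the thread tub and press it down until it is fully home and level all round; the other tub stays open.

Things in the scene. Friction and masses are not known exactly. Their poses are not given: they have to be found in the camera images.
- tub_1: open rectangular storage tub of white plastic, outside 216 long (its x) x 160 wide (y) x 75 mm high, walls 4 mm, floor 3 mm; origin in the middle of its underside, z up. Loose, 0.32 kg. Two such tubs stand on the table, long side roughly along world y (yaw 90 degrees, give or take 15). One of them, the thread tub, has a spool in it at the start
- tub_2: the other tub: same make, sizes and axes as tub_1
- tub_1_rim (a point): middle of tub_1's mouth, level with the rim, 75 mm above its underside. Outside, just below the rim, each long side has two springy catches, 70 mm either side of the middle, that stand 4.5 mm proud and hold the lid's skirt
- tub_2_rim (a point): middle of tub_2's mouth, level with the rim, 75 mm above its underside. Outside, just below the rim, each long side has two springy catches, 70 mm either side of the middle, that stand 4.5 mm proud and hold the lid's skirt
- lid: loose lid of grey plastic with a black bar, for either tub, lying on the table: plate 3 mm thick, over all 232 long (x) x 176 wide (y), about 0.14 kg; its skirt reaches 15 mm below the plate and flares outward. Origin in the middle of the plate's underside, z up: 15 mm above the table at the start, level with the rim when fully home. Goes on with its length along the tub's, either way round
- lid_bar (a point): middle of the top of the lid's carrying bar, 27 mm above the lid's origin; the bar is 90 long (along x) x 16 wide x 24 mm high above the plate. Set on a tub the lid rests on the catches about 7 mm too high; some 6 to 15 N pushes it over them down to the rim, and friction holds it there. It can stick askew: then press the high side
- spool_1: spool of sewing thread, a cylinder 40 mm in diameter and 58 mm tall with flat ends, about 50 g; origin in the middle of its lower end, z along its axis (up while it stands). It stands somewhere on the table, or is absent: three to five of spool_1 to spool_5 are there
- spool_2: spool of sewing thread, a cylinder 40 mm in diameter and 58 mm tall with flat ends, about 50 g; origin in the middle of its lower end, z along its axis (up while it stands). It stands somewhere on the table, or is absent: three to five of spool_1 to spool_5 are there
- spool_3: spool of sewing thread, a cylinder 40 mm in diameter and 58 mm tall with flat ends, about 50 g; origin in the middle of its lower end, z along its axis (up while it stands). It stands somewhere on the table, or is absent: three to five of spool_1 to spool_5 are there
- spool_4: spool of sewing thread, a cylinder 40 mm in diameter and 58 mm tall with flat ends, about 50 g; origin in the middle of its lower end, z along its axis (up while it stands). It stands somewhere on the table, or is absent: three to five of spool_1 to spool_5 are there
- spool_5: spool of sewing thread, a cylinder 40 mm in diameter and 58 mm tall with flat ends, about 50 g; origin in the middle of its lower end, z along its axis (up while it stands). It stands somewhere on the table, or is absent: three to five of spool_1 to spool_5 are there
- spool_6: spool of sewing thread, a cylinder 40 mm in diameter and 58 mm tall with flat ends, about 50 g; origin in the middle of its lower end, z along its axis (up while it stands). This one stands in one of the two tubs from the start, towards one end
- chalk_box: brown cardboard carton of tailor's chalk, 72 (x) x 42 (y) x 55 mm high, 90 g, standing in one of the tubs towards one end, turned up to 40 degrees from the tub's axes; origin in the middle of its underside
- bobbin_box: plastic case of bobbins, grey with a clear cover, 78 (x) x 44 (y) x 58 mm high, 100 g, standing in one of the tubs towards one end, turned up to 40 degrees from the tub's axes; origin in the middle of its underside
There are look-alikes about, which are no part of the job. What is shaped like the spool_3 but orange, purple or red is not meant.

How it is judged:
By the outcome, as a careful person would: the job done as asked, in the order asked, and still so for the second after the job is handed in, with the robot touching nothing.
Of spool_1, spool_2, spool_3, spool_4, spool_5 only 3 to 5 are there at a start; the rules pass over those that are not, and their reading is None.
At some moment in a run one of spool_1, spool_2, spool_3, spool_4, spool_5, lid may be knocked a few centimetres aside while the robot is not near it.
It also fails if it takes over 210 s, if anything falls off the work surface, if the arm or the gripper's body presses on something with over 40 N, if the wrist force passes 120 N, or if a joint passes its speed limit or range.

## Working session

There is one attempt and no reset: what is moved stays moved. The work goes in short steps, Python scripts to look and compute and a tool call to move; the robot and the scene stay as the last step left them, time stands still between calls to the robot, and variables do not carry over. Pictures are saved under pics/ and viewed, about 12 in all and at most 16, crops included, and the job is handed in when it is done.

Besides the shell and the picture viewer there is one more tool, called after "Emit:" as name(argument=value, ...) on one line, values as JSON. step_arm: Moves the arm, as the interface text tells. Its arguments: {"type":"object","properties":{"moves":{"type":"array","items":{"type":"array","items":{"type":"array","items":{"type":"number"}}}},"grip":{"type":"number"},"squeeze":{"type":"number"}},"required":["moves"]}

```bash
mkdir -p pics
cat > h.py <<'E'
import numpy as np, cv2
from station import readout, viewer, ctrl, nets
def snap(c,fn=None):
    im=viewer.get_image(c)
    if fn: cv2.imwrite('pics/'+fn,im)
    return im
def ray(c,uv,cal=None):
    k=cal or viewer.calibration(c); K=np.array(k['camera_matrix']);R=np.array(k['R']);t=np.array(k['t'])
    x=(uv[0]-K[0,2])/K[0,0]; y=(uv[1]-K[1,2])/K[1,1]
    if c=='wrist':
        r=np.hypot(x,y); d=np.array([np.sin(r)*x/max(r,1e-9),np.sin(r)*y/max(r,1e-9),np.cos(r)])
    else: d=np.array([x,y,1.])
    return -R.T@t, R.T@d
def at_z(c,uv,z,cal=None):
    o,d=ray(c,uv,cal); return o+d*(z-o[2])/d[2]
def proj(c,X,cal=None):
    k=cal or viewer.calibration(c); K=np.array(k['camera_matrix']);p=np.array(k['R'])@X+np.array(k['t'])
    if c=='wrist':
        th=np.arctan2(np.hypot(p[0],p[1]),p[2]); n=np.hypot(p[0],p[1]); return np.array([K[0,2]+K[0,0]*th*p[0]/n,K[1,2]+K[1,1]*th*p[1]/n])
    return np.array([K[0,2]+K[0,0]*p[0]/p[2],K[1,2]+K[1,1]*p[1]/p[2]])
E
python3 - <<'E'
from h import *
Z={'spool_3':0,'tub_1_rim':.075,'lid_bar':.042,'chalk_box':.003,'bobbin_box':.003,'lid':.015}
for c in ('scene','side'):
    snap(c,c+'0.png'); o,_=ray(c,(320,240)); print(c,'cam',o.round(3))
    for n,z in Z.items():
        for r in nets.pinpoint(c,n):
            print(c,n,round(r['confidence'],2),np.round(r['at']),at_z(c,r['at'],z).round(3))
E
```

```text
scene cam [ 1.    -0.498  0.856]
scene spool_3 0.96 [258. 264.] [ 0.43 -0.1   0.  ]
scene spool_3 0.94 [271. 217.] [0.351 0.008 0.   ]
scene spool_3 0.9 [226. 244.] [ 0.341 -0.112 -0.   ]
scene spool_3 0.85 [254. 307.] [ 0.503 -0.174 -0.   ]
scene spool_3 0.82 [270. 368.] [ 0.62  -0.239  0.   ]
scene spool_3 0.8 [324. 213.] [ 0.425  0.098 -0.   ]
scene spool_3 0.75 [156. 328.] [ 0.409 -0.331  0.   ]
scene spool_3 0.66 [290. 241.] [ 0.432 -0.013  0.   ]
scene tub_1_rim 0.81 [163. 323.] [ 0.461 -0.332  0.075]
scene lid_bar 0.95 [400. 155.] [0.45  0.323 0.042]
scene chalk_box 0.97 [374. 308.] [ 0.668 -0.017  0.003]
scene chalk_box 0.41 [175. 342.] [ 0.461 -0.325  0.003]
scene bobbin_box 0.68 [198. 358.] [ 0.516 -0.316  0.003]
scene lid 0.9 [397. 162.] [0.443 0.327 0.015]
scene lid 0.16 [152. 328.] [ 0.415 -0.34   0.015]
side cam [ 0.306 -0.632  0.577]
side spool_3 0.98 [276. 244.] [0.44  0.102 0.   ]
side spool_3 0.95 [293. 312.] [ 0.423 -0.101  0.   ]
side spool_3 0.91 [249. 326.] [ 0.343 -0.109  0.   ]
side spool_3 0.82 [325. 432.] [ 0.408 -0.33   0.   ]
side spool_3 0.74 [342. 332.] [ 0.491 -0.172  0.   ]
side spool_3 0.64 [283. 274.] [0.432 0.002 0.   ]
side spool_3 0.56 [432. 342.] [ 0.625 -0.239  0.   ]
side spool_3 0.56 [241. 277.] [0.352 0.021 0.   ]
side tub_1_rim 0.96 [362. 388.] [ 0.459 -0.328  0.075]
side tub_1_rim 0.67 [276. 244.] [0.424 0.006 0.075]
side chalk_box 0.75 [378. 230.] [0.668 0.078 0.003]
side chalk_box 0.69 [395. 247.] [0.677 0.007 0.003]
side chalk_box 0.21 [284. 273.] [0.434 0.001 0.003]
side bobbin_box 0.61 [390. 400.] [ 0.513 -0.317  0.003]
side lid 0.71 [263. 182.] [0.465 0.341 0.015]
```

View pics/scene0.png

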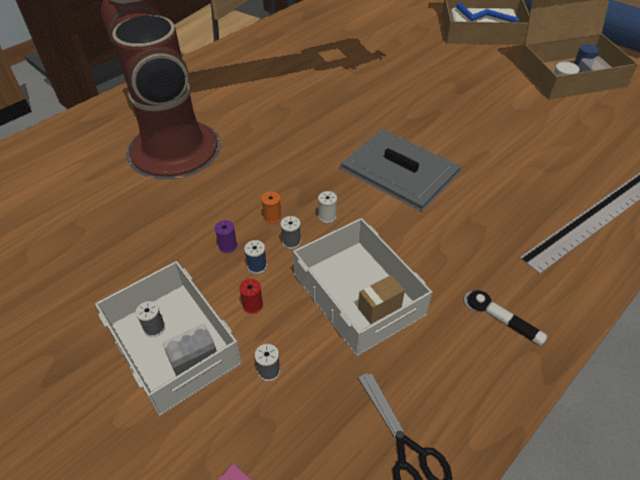

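View pics/side0.png

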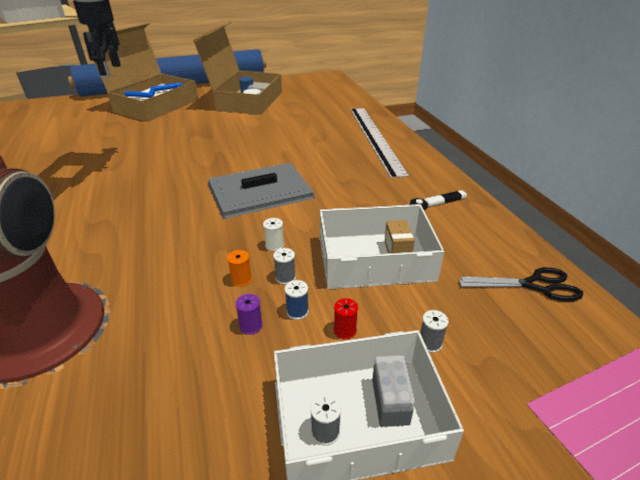

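The tub at scene (163,323) holds a grey spool and the bobbin case, so it is the thread tub. The other, at (360,285), holds the chalk box. Four table spools are wanted: white (324,213), grey (290,241), blue (258,264) and grey (270,368). Orange (271,217), purple (226,244) and red (254,307) are look-alikes.

Run:
```python
from h import *
def show(c,pts):
    P=[at_z(c,p,.075) for p in pts]
    print(c,[p[:2].round(3).tolist() for p in P],'mid',np.mean(P,0).round(3))
    for i in range(4):
        d=P[(i+1)%4]-P[i]; print('  ',np.hypot(*d[:2]).round(3),np.degrees(np.arctan2(d[1],d[0])).round(1))
show('scene',[(97,304),(179,264),(239,346),(153,391)])
show('scene',[(294,253),(362,221),(431,291),(357,336)])
show('side',[(275,350),(422,335),(458,430),(288,450)])
show('side',[(320,209),(432,206),(441,246),(322,253)])
a=cv2.imread('pics/scene0.png')[200:420,80:450]; cv2.imwrite('pics/crop1.png',cv2.resize(a,None,fx=2.1,fy=2.1,interpolation=cv2.INTER_CUBIC))
for c in('scene','side'):
  for r in nets.masks_of(c,'lid')[:1]:
    cn=max(cv2.findContours(r['region'].astype('uint8'),0,1)[0],key=cv2.contourArea)
    P=np.array([at_z(c,p[0],.008)[:2] for p in cn],np.float32); print(c,'lid',cv2.minAreaRect(P))
```

```text
scene [[0.346, -0.391], [0.375, -0.237], [0.588, -0.27], [0.553, -0.414]] mid [ 0.466 -0.328  0.075]
   0.156 79.3
   0.215 -8.7
   0.148 -103.3
   0.209 173.6
scene [[0.508, -0.07], [0.545, 0.082], [0.745, 0.04], [0.713, -0.12]] mid [ 0.628 -0.017  0.075]
   0.155 76.4
   0.204 -11.8
   0.163 -101.3
   0.21 166.1
side [[0.366, -0.232], [0.577, -0.274], [0.547, -0.418], [0.347, -0.376]] mid [ 0.459 -0.325  0.075]
   0.216 -11.2
   0.147 -101.6
   0.205 168.2
   0.146 82.7
side [[0.537, 0.093], [0.766, 0.03], [0.713, -0.096], [0.496, -0.046]] mid [ 0.628 -0.005  0.075]
   0.237 -15.3
   0.137 -112.6
   0.223 167.0
   0.145 73.6
scene lid ((0.4538825452327728, 0.32206887006759644), (0.24031513929367065, 0.19217011332511902), 5.105504989624023)
side lid ((0.45122700929641724, 0.3281361758708954), (0.23472470045089722, 0.20189370214939117), 5.658361434936523)
```

View pics/crop1.png

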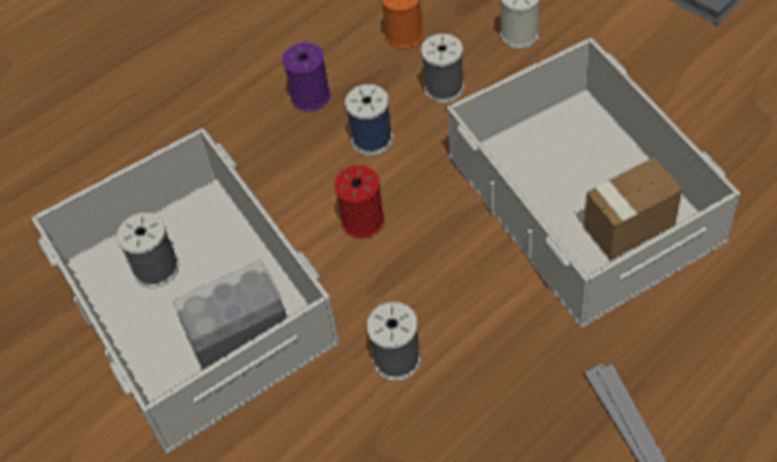

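Confirmed in the crop: blue, two greys and white are wanted; red, purple and orange are not. The tubs' long sides measure along world x (yaw about -9 to -12 deg), not y as stated. Moving towards the thread tub for a close look.

Emit:
step_arm(moves=[[[2.5, -3, 0.5, 0], [2.5, -3, 0.5, 0], [2.5, -3, 0.5, 0], [2.5, -3, 0.5, 0], [2.5, -3, 0.5, 0], [2.5, -3, 0.5, 0], [2.5, -3, 0.5, 0], [2.5, -3, 0.5, 0], [2.5, -3, 0.5, 0], [2.5, -3, 0.5, 0]]], grip=0.3)

```text
t: 1.63
tool_pos: [0.4047, 0.3041, 0.2819]
tool_rot: [2.48, 1.929, 0.001]
contact_force: [0.9, -0.4, -0.7]
opening: 0.0599
```

Emit:
step_arm(moves=[[[0.6, -3.8, 0, 0], [0.6, -3.8, 0, 0], [0.6, -3.8, 0, 0], [0.6, -3.8, 0, 0], [0.6, -3.8, 0, 0], [0.6, -3.8, 0, 0], [0.6, -3.8, 0, 0], [0.6, -3.8, 0, 0], [0.6, -3.8, 0, 0], [0.6, -3.8, 0, 0]]])

```text
t: 2.47
tool_pos: [0.4638, -0.0762, 0.2817]
tool_rot: [2.479, 1.928, 0.001]
contact_force: [1.5, 0.5, 0.3]
opening: 0.0598
```

Emit:
step_arm(moves=[[[0, -4, 0, 0], [0, -4, 0, 0], [0, -4, 0, 0], [0, -4, 0, 0], [0, -3, 0, 0], [0, 0, 0, 0], [0, 0, 0, 0]]])

```text
t: 3.05
tool_pos: [0.4635, -0.2656, 0.281]
tool_rot: [-2.482, -1.925, -0.0]
contact_force: [0.0, 0.7, 0.7]
opening: 0.0598
```

Run:
```python
from h import *
from scipy.spatial.transform import Rotation as R
o=readout.get_obs(); print(o['t'],o['tool_pos'],o['tool_rot'],o['opening'],o['q'])
print(R.from_rotvec(o['tool_rot']).as_matrix().round(3))
cal=viewer.calibration('wrist'); snap('wrist','w1.png')
import pickle; pickle.dump(cal,open('w1.pkl','wb'))
print('cam',ray('wrist',(320,240.1),cal)[0])
for n,z in {'spool_3':0,'tub_1_rim':.075,'bobbin_box':.003}.items():
    for r in nets.pinpoint('wrist',n): print(n,round(r['confidence'],2),np.round(r['at']),at_z('wrist',r['at'],z,cal).round(3))
```

```text
3.05 [ 0.463523   -0.26562034  0.28104638] [-2.48201073e+00 -1.92455148e+00 -9.42786064e-05] 0.059823764344341765 [-6.59847771e-01 -1.90055097e-01  1.76163175e+00  2.69138604e-04
  1.57082261e+00 -1.97896790e+00]
[[ 0.249  0.968 -0.   ]
 [ 0.968 -0.249  0.001]
 [ 0.001 -0.001 -1.   ]]
cam [ 0.39195568 -0.24827738  0.42323547]
spool_3 0.92 [515. 125.] [ 0.432 -0.012  0.   ]
spool_3 0.84 [250. 164.] [ 0.407 -0.336  0.   ]
spool_3 0.84 [426.  65.] [ 0.344 -0.111  0.   ]
spool_3 0.82 [369. 312.] [ 0.625 -0.244  0.   ]
spool_3 0.76 [516.  59.] [0.351 0.009 0.   ]
spool_3 0.73 [578. 115.] [0.433 0.093 0.   ]
spool_3 0.72 [406. 205.] [ 0.499 -0.172  0.   ]
spool_3 0.56 [446. 138.] [ 0.432 -0.108  0.   ]
tub_1_rim 0.96 [261. 220.] [ 0.46  -0.325  0.075]
bobbin_box 0.95 [288. 246.] [ 0.512 -0.319  0.003]
```

View pics/w1.png

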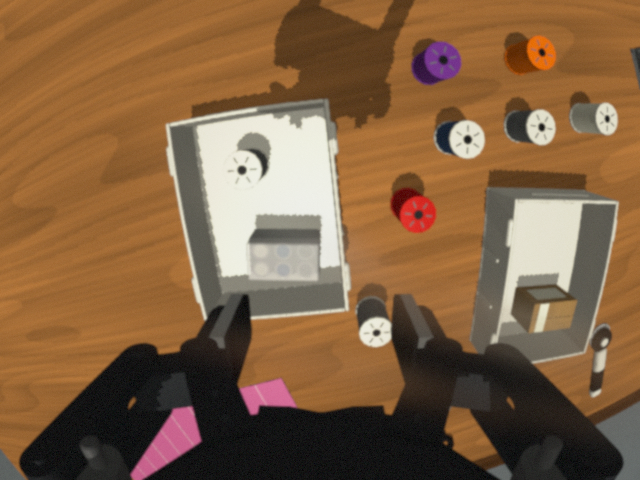

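Wrist view: spool_6 is at (243,169), the bobbin case at (285,255), and the chalk box at (545,308) in the other tub. Measuring the outlines.

Run:
```python
from h import *
import pickle; cal=pickle.load(open('w1.pkl','rb'))
P=[at_z('wrist',p,.061,cal)[:2] for p in [(249,243),(320,243),(319,282),(250,279)]]
print('top',np.round(P,3),np.mean(P,0).round(3))
for i in range(4):
    d=P[(i+1)%4]-P[i]; print('  ',np.hypot(*d).round(3),np.degrees(np.arctan2(d[1],d[0])).round(1))
for nm,q in {'thread':[(167,124),(328,100),(350,310),(203,318)],'other':[(488,188),(618,202),(588,352),(472,346)]}.items():
    P=[at_z('wrist',p,.075,cal)[:2] for p in q]; print(nm,np.round(P,3).tolist(),np.mean(P,0).round(3))
    for i in range(4):
        d=P[(i+1)%4]-P[i]; print('  ',np.hypot(*d).round(3),np.degrees(np.arctan2(d[1],d[0])).round(1))
```

```text
top [[ 0.482 -0.348]
 [ 0.501 -0.277]
 [ 0.542 -0.289]
 [ 0.521 -0.36 ]] [ 0.512 -0.319]
   0.073 75.6
   0.043 -15.9
   0.074 -106.7
   0.04 163.4
thread [[0.342, -0.39], [0.365, -0.235], [0.576, -0.264], [0.548, -0.423]] [ 0.458 -0.328]
   0.158 81.4
   0.213 -7.9
   0.161 -99.9
   0.209 171.1
other [[0.483, -0.097], [0.537, 0.088], [0.746, 0.047], [0.665, -0.135]] [ 0.608 -0.024]
   0.193 73.6
   0.213 -10.9
   0.199 -114.2
   0.186 168.3
```

Emit:
step_arm(moves=[[[0.5, -0.5, -0.5, -0.12], [0.5, -0.5, -0.5, -0.12], [0.5, -0.5, -0.5, -0.12], [0.5, -0.5, -0.5, -0.12], [0.5, -0.5, -0.5, -0.12], [0.5, -0.5, -0.5, -0.12], [0.5, -0.5, -0.5, -0.12], [0.5, -0.5, -0.5, -0.12], [0.5, -0.5, -0.5, -0.12], [0.35, -0.85, -0.5, -0.12]]], grip=0.33, squeeze=30)

```text
t: 4.08
tool_pos: [0.5133, -0.3162, 0.2314]
tool_rot: [3.136, 0.186, 0.001]
contact_force: [0.7, -0.0, 0.6]
opening: 0.0572
```

Emit:
step_arm(moves=[[[0, 0, -2, -0.12], [0, 0, -2, -0.12], [0, 0, -2, -0.12], [0, 0, -2, -0.02], [0, 0, 0, 0], [0, 0, 0, 0]]])

```text
t: 4.58
tool_pos: [0.512, -0.3162, 0.1503]
tool_rot: [-3.115, 0.4, 0.004]
contact_force: [0.2, -0.3, -0.1]
opening: 0.0573
```

Run:
```python
from h import *
from scipy.spatial.transform import Rotation as R
o=readout.get_obs(); print(o['t'],o['tool_pos'],o['opening'])
m=R.from_rotvec(o['tool_rot']).as_matrix(); print('jaw deg',np.degrees(np.arctan2(m[1,0],m[0,0])))
cal=viewer.calibration('wrist'); snap('wrist','w2.png')
for n,z in {'tub_1_rim':.075,'bobbin_box':.003}.items():
    for r in nets.pinpoint('wrist',n): print(n,round(r['confidence'],2),np.round(r['at']),at_z('wrist',r['at'],z,cal).round(3))
for r in nets.masks_of('wrist','bobbin_box')[:1]:
    print(r['box'],r['confidence'])
```

```text
4.5833 [ 0.51201315 -0.31618315  0.15029603] 0.05729282731043147
jaw deg -14.646080719145287
tub_1_rim 0.67 [250. 289.] [ 0.461 -0.33   0.075]
bobbin_box 0.71 [322. 228.] [ 0.512 -0.321  0.003]
[289.7, 181.3, 359.8, 300.1] 0.87
```

View pics/w2.png

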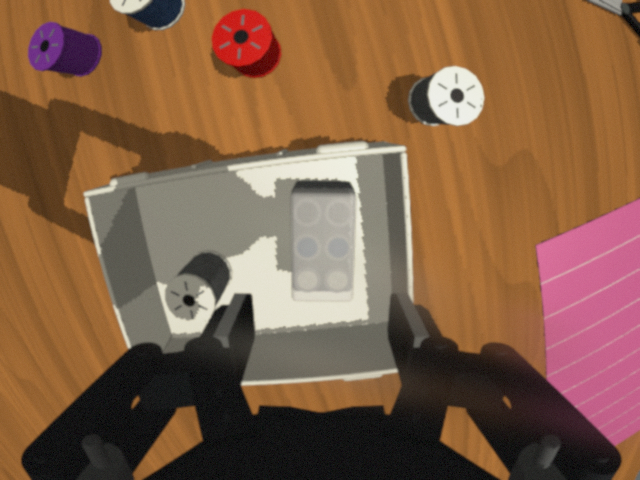

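The case at (323,240) is centred and square between the fingers, so I'll descend, grip and lift.

Emit:
step_arm(moves=[[[0, 0, -3, 0], [0, 0, -3, 0], [0, 0, -3, 0], [0, 0, -2.5, 0], [0, 0, -0.9, 0], [0, 0, 0, 0], [0, 0, 0, 0]]])

```text
t: 5.37
tool_pos: [0.5134, -0.3185, 0.0288]
tool_rot: [3.114, -0.404, 0.003]
contact_force: [0.4, -0.7, 0.1]
opening: 0.057
```

Emit:
step_arm(moves=[[[0, 0, 0, 0], [0, 0, 0, 0], [0, 0, 0, 0], [0, 0, 0, 0], [0, 0, 0, 0], [0, 0, 0, 0], [0, 0, 1, 0], [0, 0, 2, 0], [0, 0, 3, 0], [0, 0, 4, 0]]], grip=1)

```text
t: 6.2
tool_pos: [0.5098, -0.3157, 0.1245]
tool_rot: [-3.111, 0.404, 0.012]
contact_force: [0.2, -0.1, -1.9]
opening: 0.0437
```

Emit:
step_arm(moves=[[[0, 0, 4, 0], [0, 0, 3, 0], [0.8, 3.5, 0, 0], [0.8, 3.5, 0, 0], [0.8, 3.5, 0, 0], [0.8, 3.5, 0, 0], [0.8, 3.5, 0, 0], [0.8, 3.5, 0, 0], [0.8, 3.5, 0, 0], [0.8, 3.5, 0, 0]]])

```text
t: 7.03
tool_pos: [0.5758, -0.0359, 0.1971]
tool_rot: [3.115, -0.404, -0.002]
contact_force: [0.6, -0.4, -1.3]
opening: 0.0436
```

Emit:
step_arm(moves=[[[0, 3, 0, 0], [0, 0, 0, 0], [0, 0, 0, 0], [0, 0, 0, 0]]])

```text
t: 7.37
tool_pos: [0.576, -0.008, 0.1971]
tool_rot: [3.115, -0.404, -0.001]
contact_force: [-0.2, -0.1, -0.7]
opening: 0.0439
```

Run:
```python
from h import *
o=readout.get_obs(); print(o['t'],o['tool_pos'],o['opening'])
cal=viewer.calibration('wrist'); snap('wrist','w3.png')
import pickle; pickle.dump(cal,open('w3.pkl','wb'))
for n,z in {'tub_1_rim':.075,'chalk_box':.003}.items():
    for r in nets.pinpoint('wrist',n): print(n,round(r['confidence'],2),np.round(r['at']),at_z('wrist',r['at'],z,cal).round(3))
```

```text
7.3667 [ 0.57595932 -0.00803866  0.19709929] 0.043856255517404984
chalk_box 0.69 [321. 285.] [ 0.557 -0.081  0.003]
chalk_box 0.6 [423. 185.] [ 0.675 -0.009  0.003]
```

View pics/w3.png

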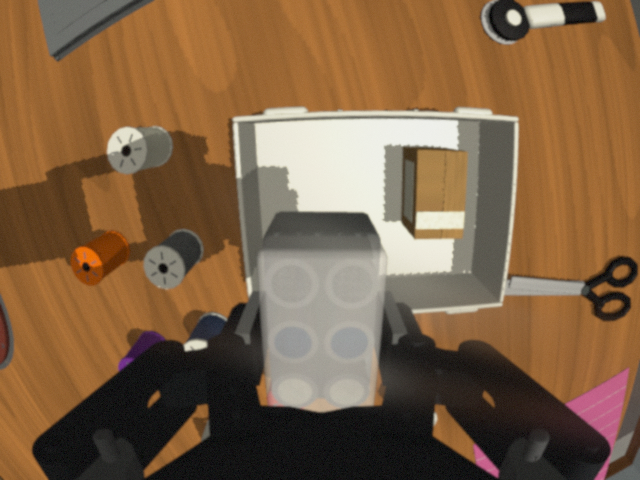

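The case is held. The other tub's rim corners are near (234,120), (518,120), (503,303), with the chalk box at its right end.

Run:
```python
from h import *
import pickle; cal=pickle.load(open('w3.pkl','rb'))
P=[at_z('wrist',p,.075,cal)[:2] for p in [(234,120),(518,120),(503,304),(252,308)]]
print(np.round(P,3).tolist(),np.mean(P,0).round(3))
for i in range(4):
    d=P[(i+1)%4]-P[i]; print('  ',np.hypot(*d).round(3),np.degrees(np.arctan2(d[1],d[0])).round(1))
c=(P[0]+P[2])/2; print('diag mid',c)
print('chalk top',[at_z('wrist',p,.058,cal)[:2].round(3).tolist() for p in [(417,148),(466,149),(463,238),(414,237)]])
```

```text
[[0.537, 0.087], [0.745, 0.039], [0.712, -0.112], [0.506, -0.056]] [ 0.625 -0.01 ]
   0.213 -12.9
   0.155 -102.4
   0.214 165.0
   0.147 77.6
diag mid [ 0.62459988 -0.01229443]
chalk top [[0.663, 0.032], [0.703, 0.023], [0.687, -0.049], [0.646, -0.037]]
```

Emit:
step_arm(moves=[[[0.5, 0.7, -2, 0], [0, 0, -3.5, 0], [0, 0, -3.5, 0], [0, 0, -3, 0], [0, 0, -2, 0], [0, 0, -1.5, 0], [0, 0, -0.8, 0], [0, 0, -0.4, 0], [0, 0, 0, 0], [0, 0, 0, 0]]])

```text
t: 8.35
tool_pos: [0.5824, -0.0014, 0.0314]
tool_rot: [-3.115, 0.405, -0.003]
contact_force: [0.2, -0.3, -1.4]
opening: 0.0436
```

Emit:
step_arm(moves=[[[0, 0, 0, 0], [0, 0, 0, 0], [0, 0, 0, 0], [0, 0, 2, 0], [0, 0, 4, 0], [0, 0, 4, 0], [0, 0, 4, 0], [0, 0, 0, 0]]], grip=0.3)

```text
t: 9.02
tool_pos: [0.587, -0.0013, 0.1817]
tool_rot: [-3.115, 0.404, -0.028]
contact_force: [0.9, 0.1, 1.5]
opening: 0.0598
```

Emit:
step_arm(moves=[[[-2.9, 0, 0.5, 0.06], [-2.9, 0, 0.5, 0.04], [-2.9, 0, 0, 0], [-2.9, 0, 0, 0], [-2.9, 0, 0, 0], [0, 0, 0, 0], [0, 0, 0, 0]]])

```text
t: 9.6
tool_pos: [0.4358, -0.0007, 0.1806]
tool_rot: [3.132, -0.248, 0.003]
contact_force: [0.1, 0.2, 1.2]
opening: 0.06
```

```bash
cat >> h.py <<'E'
from scipy.spatial.transform import Rotation as Rn
def look(fn,things):
    o=readout.get_obs(); m=Rn.from_rotvec(o['tool_rot']).as_matrix()
    print('t',o['t'],'tcp',o['tool_pos'].round(4) if hasattr(o['tool_pos'],'round') else o['tool_pos'],'jaw',np.degrees(np.arctan2(m[1,0],m[0,0])).round(1),'open',round(o['opening'],4))
    cal=viewer.calibration('wrist'); snap('wrist',fn)
    for n,z in things.items():
        for r in nets.pinpoint('wrist',n):
            if r['confidence']>.4: print(n,round(r['confidence'],2),np.round(r['at']),at_z('wrist',r['at'],z,cal).round(3))
    return cal
E
python3 -c "
from h import *
look('w4.png',{'spool_3':0,'bobbin_box':.003,'chalk_box':.003})"
```

```text
t 9.6 tcp [ 0.4358 -0.0007  0.1806] jaw -9.1 open 0.06
spool_3 0.93 [303. 105.] [0.436 0.096 0.   ]
spool_3 0.89 [250. 330.] [ 0.346 -0.108  0.   ]
spool_3 0.83 [226. 216.] [0.35  0.011 0.   ]
spool_3 0.81 [334. 317.] [ 0.432 -0.105  0.   ]
spool_3 0.71 [399. 359.] [ 0.493 -0.169  0.   ]
spool_3 0.7 [318. 221.] [ 0.432 -0.007  0.   ]
bobbin_box 0.69 [478. 193.] [ 0.583 -0.003  0.003]
chalk_box 0.98 [559. 189.] [ 0.677 -0.009  0.003]
```

The bobbin case landed at (.583,-.003) in the other tub, clear of the chalk box. Next is the grey spool at (.432,-.006), bound for the thread tub's far slot.

Emit:
step_arm(moves=[[[-0.4, -0.5, -2, 0], [0, 0, -4, 0], [0, 0, -4, 0], [0, 0, -3.5, 0], [0, 0, -1.8, 0], [0, 0, -0.8, 0], [0, 0, 0, 0], [0, 0, 0, 0]]])

```text
t: 10.47
tool_pos: [0.4335, -0.0059, 0.0201]
tool_rot: [3.132, -0.248, 0.001]
contact_force: [0.9, 0.4, 0.1]
opening: 0.0599
```

Emit:
step_arm(moves=[[[0, 0, 0, 0], [0, 0, 0, 0], [0, 0, 0, 0], [0, 0, 0, 0], [0, 0, 0, 0], [0, 0, 0, 0], [0, 0, 2, 0], [0, 0, 4, 0], [0, 0, 4, 0], [0, 0, 3, 0]]], grip=1)

```text
t: 11.3
tool_pos: [0.4329, -0.0058, 0.1526]
tool_rot: [3.131, -0.248, 0.005]
contact_force: [0.8, -0.4, 0.2]
opening: 0.0391
```

Emit:
step_arm(moves=[[[0.78, -3.75, 0, 0], [0.78, -3.75, 0, 0], [0.78, -3.75, 0, 0], [0.78, -3.75, 0, 0], [0.78, -3.75, 0, 0], [0.78, -3.75, 0, 0], [0.78, -3.75, 0, 0], [0.78, -3.75, 0, 0], [0.78, -3.75, 0, 0], [0.78, -3.75, 0, 0]]])

```text
t: 12.13
tool_pos: [0.5103, -0.3826, 0.1493]
tool_rot: [-3.132, 0.249, -0.0]
contact_force: [1.3, -0.4, -0.2]
opening: 0.039
```

Emit:
step_arm(moves=[[[0, 0, 0, 0], [0, 0, 0, 0], [0, 0, 0, 0]]])

```text
t: 12.38
tool_pos: [0.5101, -0.3802, 0.1489]
tool_rot: [-3.131, 0.248, 0.001]
contact_force: [0.8, -0.1, -0.5]
opening: 0.0393
```

Emit:
step_arm(moves=[[[0, 0, -4, 0], [0, 0, -4, 0], [0, 0, -2.5, 0], [0, 0, -1.4, 0], [0, 0, -0.6, 0], [0, 0, 0, 0], [0, 0, 0, 0]]])

```text
t: 12.97
tool_pos: [0.5114, -0.3807, 0.0271]
tool_rot: [3.13, -0.246, 0.003]
contact_force: [-2.6, 0.0, 4.3]
opening: 0.0393
```

Emit:
step_arm(moves=[[[0, 0, 0, 0], [0, 0, 0, 0], [0, 0, 0, 0], [0, 0, 0, 0], [0, 0, 2, 0], [0, 0, 4, 0], [0, 0, 4, 0], [0, 0, 2.5, 0]]], grip=0.3)

```text
t: 13.63
tool_pos: [0.512, -0.3814, 0.1538]
tool_rot: [3.129, -0.247, 0.008]
contact_force: [0.2, 0.0, 2.1]
opening: 0.0599
```

Emit:
step_arm(moves=[[[-1, 3.44, 0, 0], [-1, 3.44, 0, 0], [-1, 3.44, 0, 0], [-1, 3.44, 0, 0], [-1, 3.44, 0, 0], [-1, 3.44, 0, 0], [-1, 3.44, 0, 0], [-1, 3.44, 0, 0], [0, 0, 0, 0], [0, 0, 0, 0]]])

```text
t: 14.47
tool_pos: [0.4303, -0.104, 0.1494]
tool_rot: [3.132, -0.243, 0.003]
contact_force: [0.6, -0.7, -0.3]
opening: 0.0596
```

```bash
python3 -c "
from h import *
look('w5.png',{'spool_3':0})"
```

```text
t 14.4667 tcp [ 0.4303 -0.104   0.1494] jaw -8.9 open 0.0596
spool_3 0.88 [322. 222.] [ 0.431 -0.105  0.   ]
spool_3 0.87 [198.  99.] [0.35  0.012 0.   ]
spool_3 0.86 [224. 240.] [ 0.347 -0.107  0.   ]
spool_3 0.86 [408. 285.] [ 0.497 -0.172  0.   ]
spool_3 0.78 [526. 322.] [ 0.619 -0.237  0.   ]
```

Emit:
step_arm(moves=[[[0, -0.1, -4, 0], [0, 0, -4, 0], [0, 0, -3, 0], [0, 0, -1.4, 0], [0, 0, -0.6, 0], [0, 0, 0, 0], [0, 0, 0, 0]]])

```text
t: 15.15
tool_pos: [0.4313, -0.1076, 0.0201]
tool_rot: [3.131, -0.25, 0.002]
contact_force: [-0.3, -0.3, 0.6]
opening: 0.0598
```

Emit:
step_arm(moves=[[[0, 0, 0, 0], [0, 0, 0, 0], [0, 0, 0, 0], [0, 0, 0, 0], [0, 0, 0, 0], [0, 0, 0, 0], [0, 0, 2, 0], [0, 0, 4, 0], [0, 0, 4, 0], [0, 0, 3, 0]]], grip=1)

```text
t: 15.98
tool_pos: [0.4308, -0.1066, 0.1523]
tool_rot: [3.131, -0.247, 0.004]
contact_force: [1.1, 0.5, -0.7]
opening: 0.0392
```

Emit:
step_arm(moves=[[[0.11, -3.42, 0, 0], [0.11, -3.42, 0, 0], [0.11, -3.42, 0, 0], [0.11, -3.42, 0, 0], [0.11, -3.42, 0, 0], [0.11, -3.42, 0, 0], [0.11, -3.42, 0, 0], [0.11, -3.42, 0, 0], [0, 0, 0, 0], [0, 0, 0, 0]]])

```text
t: 16.82
tool_pos: [0.4387, -0.3813, 0.1489]
tool_rot: [-3.131, 0.251, 0.001]
contact_force: [-0.1, 0.5, -1.2]
opening: 0.0393
```

```bash
python3 -c "
from h import *
look('w6.png',{'spool_3':0,'tub_1_rim':.075})"
```

```text
t 16.8167 tcp [ 0.4387 -0.3813  0.1489] jaw -9.2 open 0.0393
spool_3 0.96 [414. 211.] [ 0.515 -0.384  0.   ]
spool_3 0.93 [509.  34.] [ 0.621 -0.243  0.   ]
spool_3 0.82 [323. 282.] [ 0.432 -0.434  0.   ]
spool_3 0.58 [283. 174.] [ 0.415 -0.338  0.   ]
tub_1_rim 0.71 [358. 166.] [ 0.468 -0.333  0.075]
```

View pics/w6.png

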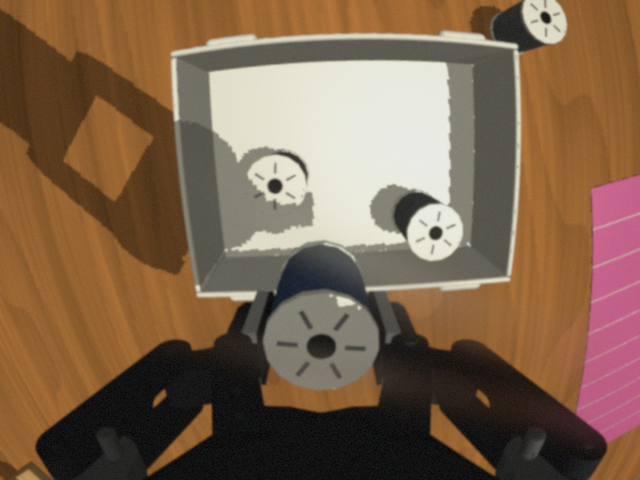

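Spool 6 at (275,186) and the first grey spool at (436,233) stand in the tub, and the blue one is held. The tub looks a few mm shifted, so I'll refit it.

```bash
cat >> h.py <<'E'
def quad(c,q,cal=None,z=.075):
    P=np.array([at_z(c,p,z,cal)[:2] for p in q]); print(P.round(3).tolist(),'mid',P.mean(0).round(4))
    for i in range(4):
        d=P[(i+1)%4]-P[i]; print('  ',np.hypot(*d).round(3),np.degrees(np.arctan2(d[1],d[0])).round(1))
E
python3 -c "
from h import *
quad('wrist',[(173,53),(519,44),(510,281),(198,295)],viewer.calibration('wrist'))
cal=viewer.calibration('wrist')
for p in [(275,186),(436,233)]: print(at_z('wrist',p,.061,cal))
"
```

```text
[[0.371, -0.242], [0.584, -0.264], [0.565, -0.422], [0.353, -0.397]] mid [ 0.4683 -0.3309]
   0.214 -6.0
   0.159 -96.6
   0.214 173.3
   0.156 83.5
[ 0.41672491 -0.33634095  0.061     ]
[ 0.515898   -0.38300485  0.061     ]
```

Emit:
step_arm(moves=[[[1, 0.2, -2, 0], [0, 0, -4, 0], [0, 0, -3, 0], [0, 0, -2, 0], [0, 0, -1, 0], [0, 0, -0.3, 0], [0, 0, 0, 0], [0, 0, 0, 0]]])

```text
t: 17.63
tool_pos: [0.4502, -0.3787, 0.0281]
tool_rot: [3.13, -0.247, 0.003]
contact_force: [-0.1, 0.4, 0.2]
opening: 0.0393
```

Emit:
step_arm(moves=[[[0, 0, 0, 0], [0, 0, 0, 0], [0, 0, 0, 0], [0, 0, 0, 0], [0, 0, 2, 0], [0, 0, 4, 0], [0, 0, 4, 0], [0, 0, 2.3, 0]]], grip=0.4)

```text
t: 18.3
tool_pos: [0.4505, -0.3796, 0.1544]
tool_rot: [3.128, -0.248, 0.007]
contact_force: [0.7, 0.4, 0.2]
opening: 0.0507
```

Emit:
step_arm(moves=[[[2.85, 2.32, 0, 0], [2.85, 2.32, 0, 0], [2.85, 2.32, 0, 0], [2.85, 2.32, 0, 0], [2.85, 2.32, 0, 0], [2.85, 2.32, 0, 0], [0, 0, 0, 0], [0, 0, 0, 0]]], grip=0.3)

```text
t: 18.97
tool_pos: [0.6213, -0.2375, 0.1493]
tool_rot: [3.132, -0.243, -0.0]
contact_force: [-0.3, -0.8, -0.4]
opening: 0.0596
```

```bash
python3 -c "
from h import *
look('w7.png',{'spool_3':0,'tub_1_rim':.075})"
```

```text
t 18.9667 tcp [ 0.6213 -0.2375  0.1493] jaw -8.9 open 0.0596
spool_3 0.97 [234. 383.] [ 0.509 -0.388  0.   ]
spool_3 0.97 [14. 28.] [0.348 0.016 0.   ]
spool_3 0.73 [323. 226.] [ 0.622 -0.241  0.   ]
spool_3 0.69 [160. 169.] [ 0.496 -0.171  0.   ]
spool_3 0.64 [ 26. 142.] [ 0.348 -0.109  0.   ]
spool_3 0.56 [137. 348.] [ 0.414 -0.338  0.   ]
tub_1_rim 0.65 [238. 384.] [ 0.544 -0.332  0.075]
```

Emit:
step_arm(moves=[[[0, -0.2, -4, 0], [0, 0, -4, 0], [0, 0, -3, 0], [0, 0, -1.4, 0], [0, 0, -0.6, 0], [0, 0, 0, 0], [0, 0, 0, 0]]])

```text
t: 19.7
tool_pos: [0.6212, -0.2421, 0.0213]
tool_rot: [3.131, -0.249, 0.004]
contact_force: [0.4, -0.5, 0.5]
opening: 0.0597
```

Emit:
step_arm(moves=[[[0, 0, 0, 0], [0, 0, 0, 0], [0, 0, 0, 0], [0, 0, 0, 0], [0, 0, 0, 0], [0, 0, 0, 0], [0, 0, 2, 0], [0, 0, 4, 0], [0, 0, 4, 0], [0, 0, 3, 0]]], grip=1)

```text
t: 20.53
tool_pos: [0.621, -0.2412, 0.1532]
tool_rot: [3.131, -0.247, 0.005]
contact_force: [0.3, -1.2, -0.1]
opening: 0.0387
```

Emit:
step_arm(moves=[[[-2.48, -1.3, 0, 0], [-2.48, -1.3, 0, 0], [-2.48, -1.3, 0, 0], [-2.48, -1.3, 0, 0], [0, 0, -2, 0], [0, 0, -4, 0], [0, 0, -3, 0], [0, 0, -2, 0], [0, 0, -1, 0], [0, 0, -0.4, 0]]])

```text
t: 21.37
tool_pos: [0.5199, -0.2921, 0.0249]
tool_rot: [-3.13, 0.247, 0.006]
contact_force: [-7.1, 4.9, 16.5]
opening: 0.0395
```

Emit:
step_arm(moves=[[[0, 0, 0, 0], [0, 0, 0, 0]]])

```text
t: 21.53
tool_pos: [0.5219, -0.2935, 0.0265]
tool_rot: [3.131, -0.248, 0.003]
contact_force: [0.2, 0.3, 0.1]
opening: 0.0395
```

Emit:
step_arm(moves=[[[0, 0, 0, 0], [0, 0, 0, 0], [0, 0, 0, 0], [0, 0, 0, 0], [0, 0, 2, 0], [0, 0, 4, 0], [0, 0, 4, 0], [0, 0, 2.4, 0]]], grip=0.4)

```text
t: 22.2
tool_pos: [0.5223, -0.2939, 0.154]
tool_rot: [3.129, -0.248, 0.007]
contact_force: [-0.1, -0.2, 1.6]
opening: 0.0511
```

Emit:
step_arm(moves=[[[-0.9, 3.9, 0, 0], [-0.9, 3.9, 0, 0], [-0.9, 3.9, 0, 0], [-0.9, 3.9, 0, 0], [-0.9, 3.9, 0, 0], [-0.9, 3.9, 0, 0], [-0.9, 3.9, 0, 0], [-0.9, 3.9, 0, 0], [-0.9, 3.9, 0, 0], [-0.9, 3.9, 0, 0]]], grip=0.3)

```text
t: 23.03
tool_pos: [0.4303, 0.0987, 0.1497]
tool_rot: [-3.131, 0.249, -0.002]
contact_force: [0.3, 1.2, -0.6]
opening: 0.0599
```

Emit:
step_arm(moves=[[[0, 0, 0, 0], [0, 0, 0, 0]]])

```text
t: 23.2
tool_pos: [0.4304, 0.0987, 0.1495]
tool_rot: [3.132, -0.24, 0.001]
contact_force: [0.8, 0.1, -0.3]
opening: 0.0595
```

```bash
python3 -c "
from h import *
look('w8.png',{'spool_3':0,'lid':.015,'lid_bar':.042})"
```

```text
t 23.2 tcp [0.4304 0.0987 0.1495] jaw -8.8 open 0.0595
spool_3 0.97 [248. 327.] [0.35  0.011 0.   ]
spool_3 0.72 [328. 224.] [0.436 0.096 0.   ]
```

Emit:
step_arm(moves=[[[0.5, -0.3, -4, 0], [0, 0, -4, 0], [0, 0, -3, 0], [0, 0, -1.4, 0], [0, 0, -0.6, 0], [0, 0, 0, 0], [0, 0, 0, 0]]])

```text
t: 23.98
tool_pos: [0.437, 0.0933, 0.0201]
tool_rot: [-3.131, 0.25, -0.002]
contact_force: [0.1, -0.2, 1.0]
opening: 0.0598
```

Emit:
step_arm(moves=[[[0, 0, 0, 0], [0, 0, 0, 0], [0, 0, 0, 0], [0, 0, 0, 0], [0, 0, 0, 0], [0, 0, 0, 0], [0, 0, 2, 0], [0, 0, 4, 0], [0, 0, 4, 0], [0, 0, 3, 0]]], grip=1)

```text
t: 24.82
tool_pos: [0.4365, 0.0942, 0.1525]
tool_rot: [-3.131, 0.247, -0.005]
contact_force: [0.7, 0.1, -0.8]
opening: 0.0392
```

Emit:
step_arm(moves=[[[0.2, -3.78, 0, 0], [0.2, -3.78, 0, 0], [0.2, -3.78, 0, 0], [0.2, -3.78, 0, 0], [0.2, -3.78, 0, 0], [0.2, -3.78, 0, 0], [0.2, -3.78, 0, 0], [0.2, -3.78, 0, 0], [0.2, -3.78, 0, 0], [0.2, -3.78, 0, 0]]])

```text
t: 25.65
tool_pos: [0.4557, -0.2857, 0.1495]
tool_rot: [3.132, -0.248, 0.001]
contact_force: [0.1, 0.1, -1.3]
opening: 0.0391
```

Emit:
step_arm(moves=[[[0, 0, 0, 0], [0, 0, 0, 0]]])

```text
t: 25.82
tool_pos: [0.4557, -0.2855, 0.1493]
tool_rot: [-3.131, 0.252, 0.0]
contact_force: [0.0, -0.0, 0.4]
opening: 0.0395
```

```bash
python3 -c "
from h import *
look('w9.png',{'spool_3':.003,'tub_1_rim':.075})
snap('scene','scene1.png')
for n,z in (('spool_3',.003),('tub_1_rim',.075)):
  for r in nets.pinpoint('scene',n): print(n,round(r['confidence'],2),np.round(r['at']),at_z('scene',r['at'],z).round(3))
cv2.imwrite('pics/v9.png',np.hstack([cv2.resize(cv2.imread('pics/w9.png'),(400,300)),cv2.resize(cv2.imread('pics/scene1.png')[200:440,80:400],(400,300))]))
"
```

```text
t 25.8167 tcp [ 0.4557 -0.2855  0.1493] jaw -9.2 open 0.0395
spool_3 0.97 [404. 218.] [ 0.523 -0.293  0.003]
spool_3 0.81 [320. 279.] [ 0.447 -0.334  0.003]
spool_3 0.8 [157.  40.] [ 0.349 -0.111  0.003]
spool_3 0.71 [286. 290.] [ 0.417 -0.339  0.003]
spool_3 0.66 [404. 320.] [ 0.515 -0.386  0.003]
spool_3 0.57 [349.  73.] [ 0.496 -0.173  0.003]
spool_3 0.97 [154. 334.] [ 0.42  -0.341  0.003]
spool_3 0.93 [150. 353.] [ 0.447 -0.37   0.003]
spool_3 0.84 [226. 242.] [ 0.34  -0.109  0.003]
spool_3 0.73 [162. 384.] [ 0.512 -0.388  0.003]
spool_3 0.71 [272. 214.] [0.349 0.012 0.003]
spool_3 0.65 [253. 306.] [ 0.502 -0.174  0.003]
spool_3 0.63 [208. 351.] [ 0.519 -0.294  0.003]
spool_3 0.6 [178. 284.] [ 0.357 -0.245  0.003]
tub_1_rim 0.81 [166. 325.] [ 0.469 -0.33   0.075]
```

View pics/v9.png

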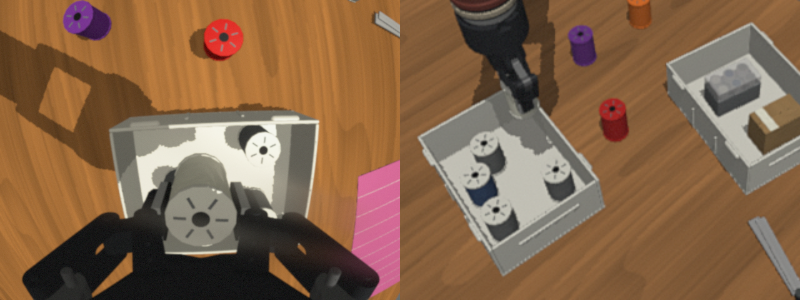

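Four spools stand upright in the tub; now releasing the last (white), then over to the lid.

Emit:
step_arm(moves=[[[0, 0.3, -2, 0], [0, 0, -4, 0], [0, 0, -3, 0], [0, 0, -2, 0], [0, 0, -1, 0], [0, 0, -0.4, 0], [0, 0, 0, 0], [0, 0, 0, 0]]])

```text
t: 26.78
tool_pos: [0.4569, -0.2812, 0.0265]
tool_rot: [3.131, -0.247, 0.003]
contact_force: [-0.2, -0.1, -0.4]
opening: 0.0392
```

Emit:
step_arm(moves=[[[0, 0, 0, 0], [0, 0, 0, 0], [0, 0, 0, 0], [0, 0, 0, 0], [0, 0, 2, 0], [0, 0, 4, 0], [0, 0, 4, 0], [0, 0, 4, 0], [0, 0, 4, 0]]], grip=0.4)

```text
t: 27.53
tool_pos: [0.4557, -0.2807, 0.2073]
tool_rot: [3.132, -0.248, 0.0]
contact_force: [0.0, 0.4, 0.1]
opening: 0.0513
```

Emit:
step_arm(moves=[[[0, 3.8, 0, -0.083], [0, 3.8, 0, -0.083], [0, 3.8, 0, -0.083], [0, 3.8, 0, -0.083], [0, 3.8, 0, -0.083], [0, 3.8, 0, -0.083], [0, 3.8, 0, -0.083], [0, 3.8, 0, -0.083], [0, 3.8, 0, -0.083], [0, 3.8, 0, -0.083]]])

```text
t: 28.37
tool_pos: [0.4556, 0.1008, 0.2057]
tool_rot: [-2.762, 1.495, -0.002]
contact_force: [0.9, -0.7, -0.4]
opening: 0.0511
```

Emit:
step_arm(moves=[[[0, 3.8, 0, -0.083], [0, 3.8, 0, -0.083], [0, 3.8, 0, -0.083], [0, 3.8, 0, -0.083], [0, 3.8, 0, -0.083], [0, 3.8, 0, -0.083], [0, 0, 0, 0], [0, 0, 0, 0]]])

```text
t: 29.03
tool_pos: [0.4555, 0.3286, 0.2051]
tool_rot: [2.317, -2.121, -0.0]
contact_force: [-0.2, -0.1, -0.8]
opening: 0.051
```

```bash
python3 -c "
from h import *
cal=look('w10.png',{'lid':.015,'lid_bar':.042})
import pickle; pickle.dump(cal,open('w10.pkl','wb'))"
```

```text
t 29.0333 tcp [0.4555 0.3286 0.2051] jaw -84.9 open 0.051
lid 0.93 [321. 213.] [0.454 0.328 0.015]
```

View pics/w10.png

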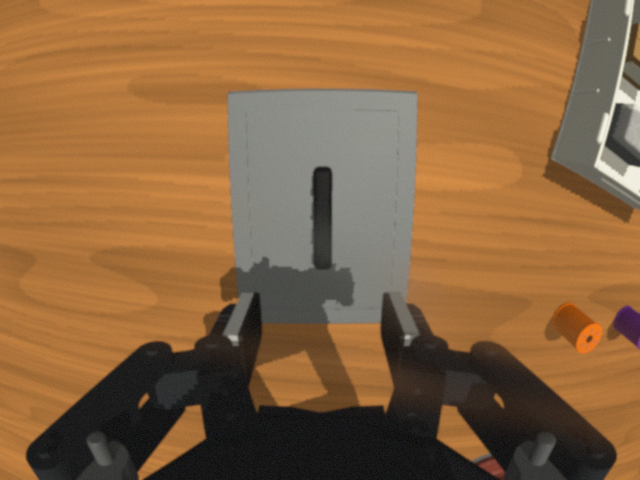

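The lid is square in view: corners (228,93), (417,93), (408,322), (237,322), bar running from (322,170) to (322,268).

```bash
python3 -c "
from h import *
import pickle; cal=pickle.load(open('w10.pkl','rb'))
q=[(228,93),(417,93),(408,322),(237,322)]
quad('wrist',q,cal,.003); 
a,b=[at_z('wrist',p,.042,cal) for p in ((322,170),(322.5,268))]; d=b-a
print('bar',a,b,(a+b)/2,np.hypot(*d[:2]),np.degrees(np.arctan2(d[1],d[0])))
"
```

```text
[[0.559, 0.423], [0.574, 0.249], [0.341, 0.223], [0.325, 0.407]] mid [0.4497 0.3252]
   0.175 -84.9
   0.235 -173.8
   0.184 95.0
   0.235 3.9
bar [0.49659783 0.33017253 0.042     ] [0.411053   0.32215151 0.042     ] [0.45382542 0.32616202 0.042     ] 0.0859200564125418 -174.64338180247472
```

Emit:
step_arm(moves=[[[-0.2, -0.2, -3, 0], [0, 0, -4, 0], [0, 0, -4, 0], [0, 0, -4, 0], [0, 0, -2, 0], [0, 0, -1, 0], [0, 0, -0.3, 0], [0, 0, 0, 0], [0, 0, 0, 0]]])

```text
t: 29.93
tool_pos: [0.4557, 0.3255, 0.0245]
tool_rot: [-2.31, 2.124, -0.002]
contact_force: [0.3, -0.2, 0.8]
opening: 0.0514
```

Emit:
step_arm(moves=[[[0, 0, 0, 0], [0, 0, 0, 0], [0, 0, 0, 0], [0, 0, 0, 0], [0, 0, 0, 0], [0, 0, 0, 0], [0, 0, 0, 0], [0, 0, 0, 0]]], grip=1, squeeze=70)

```text
t: 30.6
tool_pos: [0.4552, 0.3257, 0.0242]
tool_rot: [-2.312, 2.123, -0.002]
contact_force: [-2.0, -0.8, 6.4]
opening: 0.0142
```

```bash
cat > fit.py <<'E'
from h import *
from scipy.optimize import minimize
def hullpx(c,x,y,a,L,W,z0,z1,cal):
    ca,sa=np.cos(a),np.sin(a); pts=[]
    for z in (z0,z1):
        for u in (-L/2,L/2):
            for v in (-W/2,W/2): pts.append(proj(c,np.array([x+ca*u-sa*v,y+sa*u+ca*v,z]),cal))
    return cv2.convexHull(np.float32(pts))[:,0]
def fit(thing,p0,L,W,z0,z1,cams=('scene','side'),near=.08):
    obs=[]
    for c in cams:
        snap(c); cal=viewer.calibration(c); ref=proj(c,np.array([p0[0],p0[1],(z0+z1)/2]),cal)
        best=None
        for r in nets.masks_of(c,thing):
            cn=max(cv2.findContours(r['region'].astype('uint8'),0,1)[0],key=cv2.contourArea)
            h=cv2.convexHull(cn)[:,0].astype(float); d=np.hypot(*(h.mean(0)-ref))
            if d<60 and (best is None or d<best[0]): best=(d,h,r['confidence'])
        if best: obs.append((c,cal,best[1])); print(c,'off',best[0].round(1),best[2])
    def rs(p,o):
        c,cal,h=o
        m=hullpx(c,p[0],p[1],p[2],L,W,z0,z1,cal)
        return np.array([cv2.pointPolygonTest(m.reshape(-1,1,2),(float(a),float(b)),True) for a,b in dense(h)])
    def dense(h):
        n=np.vstack([h,h[:1]]); out=[]
        for a,b in zip(n[:-1],n[1:]):
            k=max(1,int(np.hypot(*(b-a))/4)); out+= [a+(b-a)*i/k for i in range(k)]
        return out
    for sel in [[o] for o in obs]+[obs]:
        f=lambda p: sum(np.mean(np.minimum(rs(p,o)**2,36)) for o in sel)
        s=minimize(f,p0,method='Nelder-Mead',options=dict(initial_simplex=np.array([p0]*4)+np.array([[0,0,0],[.01,0,0],[0,.01,0],[0,0,.1]])))
        print([o[0] for o in sel],s.x[:2].round(4),np.degrees(s.x[2]).round(1),'cost',round(s.fun,2))
    return s.x
E
python3 -c "
from fit import *
print(readout.get_obs()['opening'])
print('thread');fit('tub_1',[.468,-.331,-.11],.218,.163,0,.075)
print('other');fit('tub_1',[.625,-.011,-.22],.218,.163,0,.075)
"
```

```text
0.014176378451202695
thread
scene off 1.9 0.61
side off 9.6 0.58
['scene'] [ 0.467  -0.3348] -6.4 cost 0.91
['side'] [ 0.4657 -0.3288] -7.0 cost 4.25
['scene', 'side'] [ 0.4657 -0.3318] -6.3 cost 8.41
other
scene off 4.3 0.78
side off 13.3 0.72
['scene'] [ 0.6241 -0.0138] -13.0 cost 0.47
['side'] [ 0.6218 -0.0089] -13.0 cost 0.59
['scene', 'side'] [ 0.6227 -0.0119] -13.0 cost 2.33
```

The lid is gripped (opening 14 mm) and the tub fits agree: thread tub at (.467,-.332), yaw -6.4 deg. Lifting and carrying.

Emit:
step_arm(moves=[[[0, 0, 1, 0], [0, 0, 2, 0], [0, 0, 3, 0], [0, 0, 3, 0], [0, 0, 3, 0], [0, 0, 3, 0], [0, 0, 2, 0], [0, 0, 0.5, 0]]])

```text
t: 31.67
tool_pos: [0.4558, 0.3261, 0.2026]
tool_rot: [-2.308, 2.12, -0.004]
contact_force: [1.1, -0.0, -0.6]
opening: 0.0139
```

Emit:
step_arm(moves=[[[0.07, -1.5, 0, -0.01], [0.07, -2.5, 0, -0.01], [0.07, -3.5, 0, -0.01], [0.07, -3.5, 0, -0.01], [0.07, -3.5, 0, -0.01], [0.07, -3.5, 0, -0.01], [0.07, -3.5, 0, -0.01], [0.07, -3.5, 0, -0.01], [0.07, -3.5, 0, -0.01], [0.07, -3.5, 0, -0.01]]])

```text
t: 32.5
tool_pos: [0.4589, 0.0031, 0.1946]
tool_rot: [2.201, -2.237, -0.005]
contact_force: [0.8, 1.1, -1.1]
opening: 0.0145
```

Emit:
step_arm(moves=[[[0.07, -3.5, 0, -0.01], [0.07, -3.5, 0, -0.01], [0.07, -3.5, 0, -0.01], [0.07, -3.5, 0, -0.01], [0.07, -3.5, 0, -0.01], [0.07, -3.5, 0, -0.01], [0.07, -3.5, 0, -0.01], [0.07, -3, 0, -0.01], [0.07, -2.5, 0, -0.01], [0.07, -1.8, 0, -0.01]]])

```text
t: 33.33
tool_pos: [0.4657, -0.3147, 0.1942]
tool_rot: [2.085, -2.348, -0.007]
contact_force: [-0.0, 0.4, -1.2]
opening: 0.0146
```

Emit:
step_arm(moves=[[[0, -1.5, -2, 0], [0, 0, -2, 0], [0, 0, -1.5, 0], [0, 0, 0, 0], [0, 0, 0, 0], [0, 0, 0, 0]]])

```text
t: 33.83
tool_pos: [0.4675, -0.3278, 0.142]
tool_rot: [2.09, -2.346, -0.001]
contact_force: [-0.2, 0.7, -1.4]
opening: 0.0145
```

```bash
python3 -c "
from fit import *
o=readout.get_obs();p=o['tool_pos'];m=Rn.from_rotvec(o['tool_rot']).as_matrix();print(o['t'],p,o['opening'],np.degrees(np.arctan2(m[1,0],m[0,0])),o['contact_force'])
z=p[2]-.024
fit('lid',[p[0],p[1],-.11],.232,.176,z,z+.018)
a=snap('side'); b=snap('scene')
cv2.imwrite('pics/v11.png',np.hstack([cv2.resize(a[200:480,210:530],(400,350)),cv2.resize(b[200:430,60:320],(400,354))[:350]]))
"
```

```text
33.8333 [ 0.46751813 -0.3278286   0.14204042] 0.014531113963541571 -96.60744536481171 [-0.17038429  0.7119837  -1.37412542]
scene off 19.9 0.74
side off 14.3 0.93
['scene'] [ 0.4657 -0.3311] -6.7 cost 9.5
['side'] [ 0.4643 -0.3263] -6.4 cost 1.32
['scene', 'side'] [ 0.4646 -0.328 ] -6.8 cost 13.7
```

View pics/v11.png

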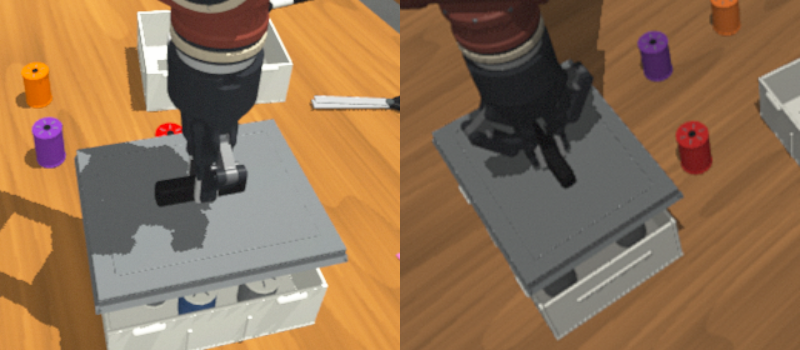

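Relative fits say the lid must shift +1.3 mm in x and -3 mm in y; yaw matches. Lowering onto the catches.

Emit:
step_arm(moves=[[[0.13, -0.3, -1, 0], [0, 0, -1, 0], [0, 0, -1, 0], [0, 0, -0.6, 0], [0, 0, -0.4, 0], [0, 0, -0.4, 0], [0, 0, -0.3, 0], [0, 0, 0, 0], [0, 0, 0, 0]]], squeeze=100)

```text
t: 34.88
tool_pos: [0.4694, -0.3311, 0.0955]
tool_rot: [-2.09, 2.346, -0.0]
contact_force: [0.1, 0.5, -1.8]
opening: 0.0136
```

Emit:
step_arm(moves=[[[0, 0, -0.2, 0], [0, 0, -0.2, 0], [0, 0, 0, 0], [0, 0, 0, 0]]])

```text
t: 35.22
tool_pos: [0.4698, -0.3317, 0.0921]
tool_rot: [2.09, -2.345, 0.004]
contact_force: [0.3, -1.8, 1.1]
opening: 0.0135
```

Emit:
step_arm(moves=[[[0, 0, -0.2, 0], [0, 0, -0.2, 0], [0, 0, 0, 0], [0, 0, 0, 0]]])

```text
t: 35.55
tool_pos: [0.4703, -0.3321, 0.0899]
tool_rot: [2.09, -2.345, 0.005]
contact_force: [-2.0, 0.0, 8.7]
opening: 0.0134
```

Emit:
step_arm(moves=[[[0, 0, -0.2, 0], [0, 0, -0.2, 0], [0, 0, 0, 0], [0, 0, 0, 0]]])

```text
t: 35.88
tool_pos: [0.4705, -0.3322, 0.0853]
tool_rot: [-2.09, 2.345, -0.006]
contact_force: [0.5, -1.6, 3.9]
opening: 0.0135
```

Emit:
step_arm(moves=[[[0, 0, -0.2, 0], [0, 0, 0, 0], [0, 0, 0, 0]]])

```text
t: 36.13
tool_pos: [0.4706, -0.3324, 0.0844]
tool_rot: [-2.09, 2.346, -0.006]
contact_force: [-2.1, -0.7, 9.9]
opening: 0.0133
```

Emit:
step_arm(moves=[[[0, 0, -0.2, 0], [0, 0, -0.1, 0], [0, 0, 0, 0], [0, 0, 0, 0]]])

```text
t: 36.47
tool_pos: [0.4705, -0.3324, 0.0843]
tool_rot: [2.09, -2.345, 0.004]
contact_force: [-9.3, 4.3, 25.3]
opening: 0.0138
```

Emit:
step_arm(moves=[[[0, 0, -0.1, 0], [0, 0, 0, 0], [0, 0, 0, 0]]])

```text
t: 36.72
tool_pos: [0.4706, -0.3324, 0.0843]
tool_rot: [2.09, -2.345, 0.004]
contact_force: [-11.4, 7.1, 30.3]
opening: 0.0138
```

Hard stop at .0843, as predicted for fully home (.0842). Unload, release and look.

Emit:
step_arm(moves=[[[0, 0, 0.3, 0], [0, 0, 0.2, 0], [0, 0, 0, 0]]])

```text
t: 36.97
tool_pos: [0.4704, -0.3321, 0.0844]
tool_rot: [-2.089, 2.346, -0.006]
contact_force: [-1.0, -1.3, 7.8]
opening: 0.0138
```

Emit:
step_arm(moves=[[[0, 0, 0, 0], [0, 0, 0, 0], [0, 0, 0, 0], [0, 0, 0, 0], [0, 0, 1, 0], [0, 0, 3, 0], [0, 0, 4, 0], [0, 0, 4, 0], [0, 0, 4, 0]]], grip=0.4)

```text
t: 37.72
tool_pos: [0.4689, -0.3305, 0.2442]
tool_rot: [-2.09, 2.345, 0.001]
contact_force: [0.5, -0.2, 1.4]
opening: 0.0517
```

Emit:
step_arm(moves=[[[-1, 3.5, 0.5, 0], [-1, 3.5, 0.5, 0], [-1, 3.5, 0.5, 0], [-1, 3.5, 0.5, 0], [0, 3.5, 0.5, 0], [0, 3.5, 0.5, 0], [0, 3.5, 0, 0], [0, 3.5, 0, 0], [0, 0, 0, 0], [0, 0, 0, 0]]])

```text
t: 38.55
tool_pos: [0.4292, -0.0496, 0.2729]
tool_rot: [-2.094, 2.341, -0.002]
contact_force: [-0.1, -0.3, 0.3]
opening: 0.0512
```

```bash
python3 -c "
from fit import *
for z in (.060,.065):
  print('assumed skirt bottom',z); fit('lid',[.467,-.332,-.11],.232,.176,z,z+.018)
a=snap('side'); b=snap('scene')
cv2.imwrite('pics/v12.png',np.hstack([cv2.resize(a[290:480,240:480],(400,317)),cv2.resize(b[220:430,60:325],(400,317))]))
for n,z in (('spool_3',0),('bobbin_box',.003),('chalk_box',.003)):
  for r in nets.pinpoint('scene',n): print(n,round(r['confidence'],2),np.round(r['at']),at_z('scene',r['at'],z).round(3))
"
```

```text
assumed skirt bottom 0.06
scene off 15.2 0.56
side off 6.0 0.86
['scene'] [ 0.4696 -0.3363] -6.5 cost 1.63
['side'] [ 0.4658 -0.331 ] -6.3 cost 1.66
['scene', 'side'] [ 0.4671 -0.3329] -6.6 cost 7.43
assumed skirt bottom 0.065
scene off 11.3 0.59
side off 19.0 0.57
['scene'] [ 0.4729 -0.337 ] -6.7 cost 2.32
['side'] [ 0.4646 -0.3334] -6.4 cost 3.14
['scene', 'side'] [ 0.4675 -0.3347] -6.7 cost 12.01
spool_3 0.96 [228. 243.] [ 0.344 -0.106  0.   ]
spool_3 0.93 [270. 215.] [0.346 0.01  0.   ]
spool_3 0.81 [254. 305.] [ 0.5   -0.171  0.   ]
spool_3 0.17 [362. 269.] [0.589 0.039 0.   ]
bobbin_box 0.94 [348. 274.] [0.58  0.007 0.003]
chalk_box 0.86 [378. 306.] [ 0.672 -0.008  0.003]
chalk_box 0.74 [356. 294.] [ 0.623 -0.017  0.003]
```

View pics/v12.png

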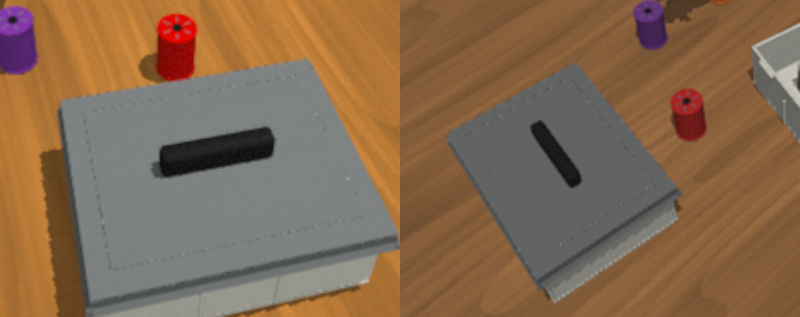

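It looks fully seated with an even skirt. I'll verify the level by touching and pressing lightly near each long side and each end with shut fingers; the plate top should read .078.

Emit:
step_arm(moves=[[[0.64, -3.17, -1.4, 0], [0.64, -3.17, -1.4, 0], [0.64, -3.17, -1.4, 0], [0.64, -3.17, -1.4, 0], [0.64, -3.17, -1.4, 0], [0.64, -3.17, -1.4, 0], [0.64, -3.17, -1.4, 0], [0, 0, -3.5, 0], [0, 0, -3.5, 0], [0, 0, 0, 0]]], grip=1, squeeze=30)

```text
t: 40.03
tool_pos: [0.4696, -0.2702, 0.0963]
tool_rot: [2.087, -2.345, -0.022]
contact_force: [-0.7, 1.1, -1.7]
opening: -0.0005
```

Emit:
step_arm(moves=[[[0, 0, -1.4, 0], [0, 0, -0.3, 0], [0, 0, 0, 0], [0, 0, 0, 0]]])

```text
t: 40.37
tool_pos: [0.4748, -0.2731, 0.089]
tool_rot: [-2.09, 2.345, -0.003]
contact_force: [0.3, -0.5, -0.5]
opening: 0.0002
```

Emit:
step_arm(moves=[[[0, 0, -0.4, 0], [0, 0, -0.4, 0], [0, 0, -0.2, 0], [0, 0, -0.1, 0], [0, 0, 0, 0], [0, 0, 0, 0]]])

```text
t: 40.87
tool_pos: [0.4744, -0.273, 0.078]
tool_rot: [-2.09, 2.345, -0.0]
contact_force: [-3.3, 1.5, 8.5]
opening: -0.0001
```

Emit:
step_arm(moves=[[[0, 0, -0.2, 0], [0, 0, -0.1, 0], [0, 0, 0, 0], [0, 0, 0, 0]]])

```text
t: 41.2
tool_pos: [0.4744, -0.273, 0.0779]
tool_rot: [2.09, -2.345, -0.002]
contact_force: [-10.8, 7.8, 24.0]
opening: -0.0002
```

Emit:
step_arm(moves=[[[0, 0, 1, 0], [0, 0, 3.5, 0], [-0.5, -3.9, 0, 0], [-0.5, -4, 0, 0], [-0.5, -4, 0, 0], [0, 0, -2, 0], [0, 0, -1, 0], [0, 0, -0.7, 0], [0, 0, 0, 0], [0, 0, 0, 0]]])

```text
t: 42.03
tool_pos: [0.4591, -0.3905, 0.0808]
tool_rot: [-2.091, 2.344, 0.002]
contact_force: [-0.7, -0.9, 0.0]
opening: -0.0003
```

Emit:
step_arm(moves=[[[0, 0, -0.2, 0], [0, 0, -0.2, 0], [0, 0, -0.2, 0], [0, 0, 0, 0], [0, 0, 0, 0]]])

```text
t: 42.45
tool_pos: [0.4597, -0.3914, 0.078]
tool_rot: [-2.091, 2.344, 0.0]
contact_force: [-3.2, 4.9, 11.3]
opening: 0.0003
```

Emit:
step_arm(moves=[[[0, 0, 1, 0], [0, 0, 3.5, 0], [3.2, 1.6, 0, 0], [3.2, 1.7, 0, 0], [3.2, 1.7, 0, 0], [0, 0, -2, 0], [0, 0, -1, 0], [0, 0, -0.7, 0], [0, 0, 0, 0], [0, 0, 0, 0]]])

```text
t: 43.28
tool_pos: [0.5539, -0.342, 0.0826]
tool_rot: [2.088, -2.346, -0.003]
contact_force: [-0.0, -0.3, 0.6]
opening: 0.0001
```

Emit:
step_arm(moves=[[[0, 0, -0.2, 0], [0, 0, -0.2, 0], [0, 0, -0.2, 0], [0, 0, 0, 0], [0, 0, 0, 0]]])

```text
t: 43.7
tool_pos: [0.5553, -0.3425, 0.0781]
tool_rot: [2.089, -2.346, 0.002]
contact_force: [0.0, -1.3, 2.1]
opening: -0.0
```

Both long sides and the +x end read .078. Now the other end, then back away.

Emit:
step_arm(moves=[[[0, 0, 2, 0], [0, 0, 4, 0], [-3.6, 0.4, 0, 0], [-3.6, 0.4, 0, 0], [-3.6, 0.4, 0, 0], [-3.6, 0.4, 0, 0], [-3.4, 0.4, 0, 0], [0, 0, -2.5, 0], [0, 0, -2, 0], [0, 0, -1, 0]]])

```text
t: 44.53
tool_pos: [0.3756, -0.3208, 0.0803]
tool_rot: [-2.089, 2.347, 0.004]
contact_force: [-0.2, 1.0, -0.2]
opening: 0.0
```

Emit:
step_arm(moves=[[[0, 0, -0.3, 0], [0, 0, -0.2, 0], [0, 0, -0.1, 0], [0, 0, 0, 0], [0, 0, 0, 0]]])

```text
t: 44.95
tool_pos: [0.3773, -0.3219, 0.078]
tool_rot: [2.09, -2.344, -0.003]
contact_force: [-4.2, 3.2, 8.3]
opening: 0.0002
```

Emit:
step_arm(moves=[[[0, 0, 2, 0], [0, 0, 4, 0], [0, 0, 4, 0], [0, 0, 4, 0], [0, 3.5, 0, 0], [1, 3.5, 0, 0], [1, 3.5, 0, 0], [1, 3.5, 0, 0], [0, 0, 0, 0], [0, 0, 0, 0]]])

```text
t: 45.78
tool_pos: [0.4079, -0.1806, 0.217]
tool_rot: [2.095, -2.341, 0.002]
contact_force: [-0.1, -0.6, -0.2]
opening: 0.0002
```

```bash
python3 -c "
from h import *
a=snap('side'); b=snap('scene')
cv2.imwrite('pics/v13.png',np.hstack([cv2.resize(a[130:480,180:580],(400,350)),cv2.resize(b[130:430,60:460],(400,300),).__class__(0) if 0 else cv2.copyMakeBorder(b[130:430,60:460],0,50,0,0,0)]))
"
```

```text
(no output)
```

View pics/v13.png

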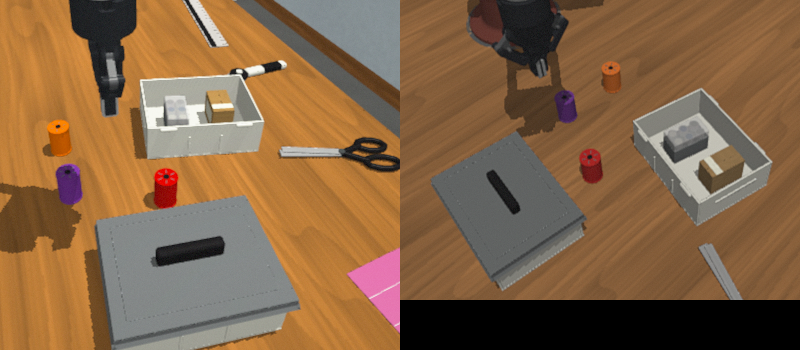

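The lid is level: all four touch points read .078. Both boxes stand in the open tub, only the orange, purple and red look-alikes are left on the table, and the arm is clear.

```bash
python3 -c "
from h import *
print(ctrl.finish_job())"
```

```text
the job is handed in; nothing more can be done
None
```

The job is done and handed in at about 46 s of the 210 s allowed.

- **Spools:** Four wanted spools stood on the table (two grey, one blue, one white), and all went into the tub that already held one. The orange, purple and red look-alikes were left alone.
- **Boxes:** The bobbin case was in the thread tub, so I moved it over beside the chalk box. That tub stays open.
- **Lid:** I set it on the thread tub and pressed until it hit a hard stop at the predicted height. Touching the plate near both long sides and both ends read 77.9 to 78.1 mm each time, the fully-home height, so it is level.

**What disagreed:**
- The tubs' long sides lay along world x (yaw about -6 and -13 degrees), not along y as the description said. I worked from the pictures.
- The thread tub shifted about 9 mm while I set the first spool down, so I measured it again before going on.
- One spool set-down briefly showed about 17 N of contact force.
- The two cameras differed by about 5 mm on the lid's final position. Its centre came out within about 2 mm of the tub's.

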